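Demagnetise a row of watch heads with the hold-to-run dial

ROBOT

A 6-joint arm with a two-finger parallel gripper is mounted at the origin on the work surface. World frame = base frame: x ahead of the robot, y to its left, z up, the work surface at z = 0. Lengths are in m, angles in degrees, forces in N, time in s.
With the tool pointing down it reaches from about 0.375 to 0.9 m from the base axis. Payload 3.1 kg.
Tool frame: the origin (TCP) lies at the very end of the fingers, on their centre line; the grasp point (between the pads) lies 19 mm behind it; z points along the fingers, y is the line along which they close (so a half turn about z gives the same grasp; the last joint's range is limited). The gripper opens to 87 mm and grips with 3 to 60 N. Pads are 19 mm wide; open, the fingers measure 117 mm over their backs; the gripper's body (75 mm by 190 mm) begins 51 mm behind the grasp point.
Start: joints at [-73.482, 30.224, 82.088, -0, 67.689, -10.227], TCP at [0.281, -0.558, 0.223] pointing down, gripper open.
Joint ranges: [-176.69, 176.69], [-43.24, 126.21], [12.49, 139.97], [-82, 262], [0, 151.66], [-163.58, 163.58]. Speed limits (degrees/s): [159.86, 159.86, 180, 180, 180, 180].

INTERFACE

Orientations are given as [roll, pitch, yaw] about the fixed x, y, z axes, in that order (R = Rz(yaw) Ry(pitch) Rx(roll)).
In Python, from plant import arm gives the robot as it stands.
- The arm moves only by the shell command python3 -m creep 'ROWS'. ROWS is JSON, a list of rows, each an object of numbers: "x", "y", "z": the shift along the world's x, y, z in cm; "twist": the turn about the world's z in rad; "jaw": the closure, from 0 (fully open) to 1 (shut). In form: [{"x": .., "y": .., "z": .., "twist": .., "jaw": ..}, ...]. A call has exactly 10 rows; each row shifts and turns the commanded pose from where the row before left it; what a row does not reach is not made up. A row lasts 1/8 s, in which the tool goes at most 62.5 mm and 10.7 degrees, less where a joint would pass 70% of its speed; a pose out of reach is approached as far as the arm can. A call is refused whole if a number of a shift passes 6.25 or a number of a turn 0.188, either way. A call with a gripper value outside its range is refused whole. The fingers move at their own pace and stop on an object; the grip force is fixed at half the most. Time passes only in rows, so rows that do not move let the fingers close, or fill a call up. It gives the time, the measured TCP pose, the force, the opening and the grip force at its end, in the units of the state.
- arm.read_state(): the state, without advancing time (a new reading comes with each control period).
- arm.get_image(name): name is "side" or "top"; returns a dict with "color" (420x560x3 uint8, blue, green, red), "range_z" (420x560 float32, m along the optical axis (not along the pixel's ray), 0 where there is no reading), "K" (3x3 intrinsics, pixels), "dist_coeffs" ([k1, k2, p1, p2, k3] as OpenCV has them; the pictures are not rectified), "R" (3x3) and "t" (3): a world point X has camera coordinates R X + t. Camera axes: x right, y down, z forward; pixel columns grow to the right and rows downward; lengths in m; the calibration is good to about 2 mm. A picture is of the moment at which its call begins.
- arm.job_done(): hands the job in; it is judged then, once.
The state is a dict: "time": time; "joint_pos": joint angles; "qd": joint speeds; "effort": joint torques, N m; "eef_pos": TCP position; "ee_rot": TCP orientation; "ft_force": force on the tool from outside, world axes, zero at the start; "moment": the same for the moment, N m; "width": finger opening in m; "finger_force": force on a finger pad.
Only numpy, scipy, OpenCV 4.12 (cv2) and the standard library are available. Lean on these libraries where they do the work, as an engineer would, in place of code of your own. Each camera call takes 0.05 s, during which the arm holds its last target. There are 200 camera calls.

TASK

Set the three watch heads face up in a neat row on the demagnetiser tray, one centred in each yellow ring, in any order, with their end pieces pointing across the tray like the yellow ticks (either way round); set them down, do not drop them. Only when all three are in place, press the red crossbar of the control unit's spring-return dial down past the first two clicks to the third click, not beyond it, and finish still holding it there. Leave the other things on the bench where they are.

Things in the scene. Friction and masses are not known exactly. Their poses are not given: they have to be found in the camera images.
- watch_a_center (a point): bright steel, white-faced watch head without strap, face up, about 70 g: round case 38 mm across, 10 mm high, with a solid end piece 20 mm wide, 8 mm high at twelve and at six o'clock, 46 mm over their flat ends. The point is its centre, 5 mm above its underside; x runs through the two end pieces, z out of the face. The small crown at -y is only for show
- watch_b_center (a point): brass, red-faced watch head without strap, face up, about 70 g: round case 38 mm across, 10 mm high, with a solid end piece 20 mm wide, 8 mm high at twelve and at six o'clock, 46 mm over their flat ends. The point is its centre, 5 mm above its underside; x runs through the two end pieces, z out of the face. The small crown at -y is only for show
- watch_c_center (a point): dark steel, green-faced watch head without strap, face up, about 70 g: round case 38 mm across, 10 mm high, with a solid end piece 20 mm wide, 8 mm high at twelve and at six o'clock, 46 mm over their flat ends. The point is its centre, 5 mm above its underside; x runs through the two end pieces, z out of the face. The small crown at -y is only for show
- spot1 (a point): centre of the first (left, +y end) yellow ring (58 mm across) painted on the black demagnetiser tray, a fixed flat plate 90 x 210 mm, 12 mm high, without rim; the point lies on its top surface. x runs across the tray (short yellow ticks at each ring show it), y along the row; rings 64 mm apart
- spot2 (a point): centre of the middle yellow ring (58 mm across) painted on the black demagnetiser tray, a fixed flat plate 90 x 210 mm, 12 mm high, without rim; the point lies on its top surface. x runs across the tray (short yellow ticks at each ring show it), y along the row; rings 64 mm apart
- spot3 (a point): centre of the last (right, -y end) yellow ring (58 mm across) painted on the black demagnetiser tray, a fixed flat plate 90 x 210 mm, 12 mm high, without rim; the point lies on its top surface. x runs across the tray (short yellow ticks at each ring show it), y along the row; rings 64 mm apart
- pivot (a point): the dial's axle on the fixed green control unit, 100 mm above the bench; it runs along this point's y axis, and the lever points to this point's -x (roughly towards the robot). Housing from 35 mm in front of the axle to 110 mm behind it, 120 mm wide, 85 mm high; the aluminium dial, 72 mm across, and steel bearings rise above it to 136 mm
- bar (a point): centre of the red crossbar on the end of the dial's lever: 16 mm thick, 60 mm long along the axle's direction, 110 mm from the axle, with free space in front, below and at both sides. 145 mm above the bench at rest, 100 mm with the lever level, 55 mm at the third click. Pressing down takes about 4 N at first, 9 N at the third click, and some 2 N more over the ridges
- dial (a joint): turn of the dial, rad: 0 at rest (lever 0.42 rad above level), grows as the bar is pressed down (lever angle above level = 0.42 - value). Click notches at 0.28, 0.56, 0.84 (third), each after a ridge at 0.14, 0.42, 0.70; one more ridge at 0.98 and the stop at 1.12 are too far. Hold it at 0.84, within 0.11. The spring returns it to 0 through all notches when let go
- loupe: bystander, to be left alone: black eye loupe, 34 mm across, 30 mm high, standing; origin at its underside
- holder: bystander, to be left alone: brass movement ring, 44 mm across, 12 mm high; origin at its underside
- oil: bystander, to be left alone: small amber jar, 36 mm across, 50 mm high; origin at its underside
- dish: bystander, to be left alone: white bowl, 70 mm across, 20 mm high; origin at its underside
- driver: bystander, to be left alone: screwdriver lying on the bench, 130 mm long; origin at its underside
- brush: bystander, to be left alone: brush lying on the bench, 140 mm long; origin at its underside
- watch_a: the same watch head as watch_a_center, its origin at the centre of the underside
- watch_b: the same watch head as watch_b_center, its origin at the centre of the underside
- watch_c: the same watch head as watch_c_center, its origin at the centre of the underside
Things that resemble listed ones, but are neither listed nor needed, are in the scene too. Leave any pink or purple look-alike of the watch_b alone. What is meant by the part that bears spot1 is not purple, and is the larger of those in its own colour.

How it is judged:
By the outcome, as a careful person would: the job done as asked, in the order asked, and still so for the second after the job is handed in, while the arm keeps its last pose, push and grip.
It also fails if it takes over 72 s, if anything falls off the work surface, if the arm or the gripper's body presses on something with over 40 N, if the wrist force passes 120 N, or if a joint passes its speed limit or range.

## Working session

There is one attempt and no reset: what is moved stays moved. The work goes in short steps, Python scripts to look and compute and a shell command to move; the robot and the scene stay as the last step left them, time stands still between calls to the robot, and variables do not carry over. Pictures are saved under pics/ and viewed, at most 10 in all, crops included, and the job is handed in when it is done.

```bash
mkdir -p pics; ls; python3 - <<'E'
from plant import arm
import cv2,pickle
for n in("top","side"):
    d=arm.get_image(n);pickle.dump(d,open(n+"0.pkl","wb"));cv2.imwrite(f"pics/{n}0.png",d["color"])
s=arm.read_state();print(s)
E
```

```text
pics
{'time': 0.1, 'joint_pos': array([-7.34812177e+01,  3.02742966e+01,  8.21495406e+01, -1.55382885e-03,
        6.76866214e+01, -1.02276856e+01]), 'qd': array([ 0.03068114, -0.11415056, -0.19982118,  0.0099427 ,  0.03036053,
       -0.04783409]), 'effort': array([-5.38148906e-04, -4.40987241e+01, -1.77150518e+01,  6.33988366e-02,
        5.34049748e-02, -4.06898391e-05]), 'eef_pos': array([ 0.28110461, -0.55748714,  0.22165966]), 'ee_rot': array([-1.79891042e+02, -1.81995306e-02,  2.67470420e+01]), 'ft_force': array([-0.62313733,  0.16904753, -0.10092105]), 'moment': array([ 0.04912284,  0.02129853, -0.0319423 ]), 'finger_force': 0.0, 'width': 0.08698212424170385}
```

View pics/top0.png

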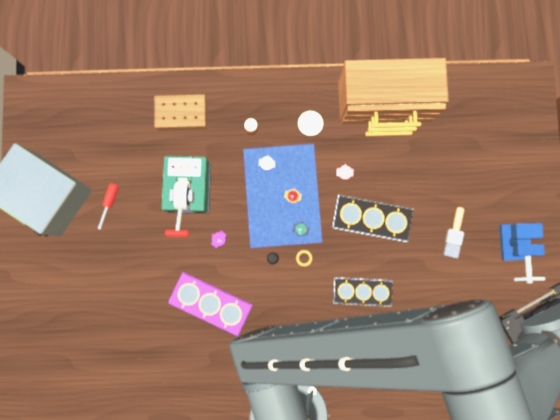

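View pics/side0.png

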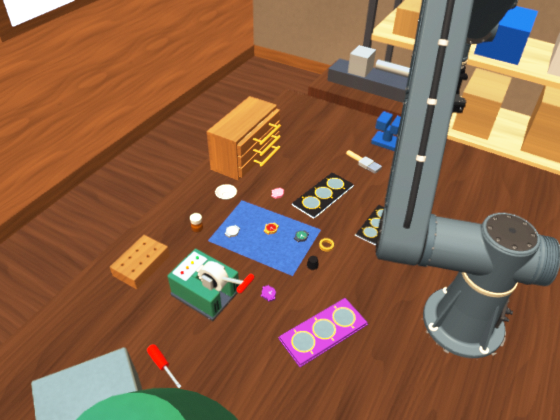

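The top view shows the watches on the blue mat: white at (267,163), red at (292,196) and green at (301,229). The larger black tray is at (373,218), and the control unit's bar is at (176,233). The pink and magenta look-alikes, the small black tray and the magenta tray are to be left alone.

```bash
cat > h.py <<'E'
import numpy as np,cv2,pickle
def load(n): return pickle.load(open(n+".pkl","rb"))
def ray(d,u,v):
    p=cv2.undistortPoints(np.array([[[u,v]]],float),d["K"],d["dist_coeffs"])[0,0]
    R=d["R"];return -R.T@d["t"],R.T@np.array([p[0],p[1],1])
def px2w(d,u,v,z):
    o,r=ray(d,u,v);return o+r*(z-o[2])/r[2]
def proj(d,X): return cv2.projectPoints(np.asarray(X,float).reshape(-1,3),cv2.Rodrigues(d["R"])[0],d["t"],d["K"],d["dist_coeffs"])[0][:,0]
def pc(d,u,v):
    o,r=ray(d,u,v);return o+r*d["range_z"][int(v),int(u)]
def ortho(d,x0,x1,y0,y1,z,mm=1.):
    # rows: x decreasing, cols: y decreasing
    xs=np.arange(x1,x0,-mm/1000);ys=np.arange(y1,y0,-mm/1000)
    Y,X=np.meshgrid(ys,xs);P=proj(d,np.stack([X,Y,0*X+z],-1)).astype(np.float32).reshape(X.shape+(2,))
    return cv2.remap(d["color"],P[...,0],P[...,1],cv2.INTER_CUBIC),X,Y
E
python3 - <<'E'
from h import *
np.set_printoptions(precision=4,suppress=True)
t=load("top0");s=load("side0")
print(t["K"],-t["R"].T@t["t"],-s["R"].T@s["t"],s["K"][0,0])
for n,u,v in[("a",267,163),("b",292,196),("c",301,229),("mat",280,215),("tray",355,230),("bar",176,233),("r1",351,214),("r2",373,218),("r3",397,223),("bench",330,250),("hous",200,190)]: print(n,pc(t,u,v))
ims=[]
for n,u,v in[("a",267,163),("b",292,196),("c",301,229)]:
    row=[]
    for d in(t,s):
        w=px2w(t,u,v,.011);o,_,_=ortho(d,w[0]-.035,w[0]+.035,w[1]-.035,w[1]+.035,.010,.28);row.append(cv2.resize(o,(250,250)))
    ims.append(np.vstack(row))
cv2.imwrite("pics/w.png",np.hstack(ims))
w=px2w(t,374,218,.012);print(w)
row=[cv2.resize(ortho(d,w[0]-.07,w[0]+.07,w[1]-.12,w[1]+.12,.012,.4)[0],(600,350)) for d in(t,s)]
E
```

```text
[[532.6741   0.     277.5298]
 [  0.     532.6741 210.1998]
 [  0.       0.       1.    ]] [0.401  0.0174 1.4848] [0.1114 0.8058 1.0237] 461.1170596778103
a [0.6893 0.0415 0.0154]
b [ 0.5955 -0.0259  0.0056]
c [ 0.5021 -0.048   0.0081]
mat [0.543  0.0092 0.0053]
tray [0.401  0.0174 1.4848]
bar [0.4909 0.2718 0.153 ]
r1 [ 0.5393 -0.1876  0.0152]
r2 [ 0.5263 -0.2477  0.0173]
r3 [ 0.5111 -0.3152  0.0099]
bench [ 0.4417 -0.1265  0.006 ]
hous [0.6077 0.2198 0.0866]
[ 0.5267 -0.2515  0.012 ]
```

View pics/w.png

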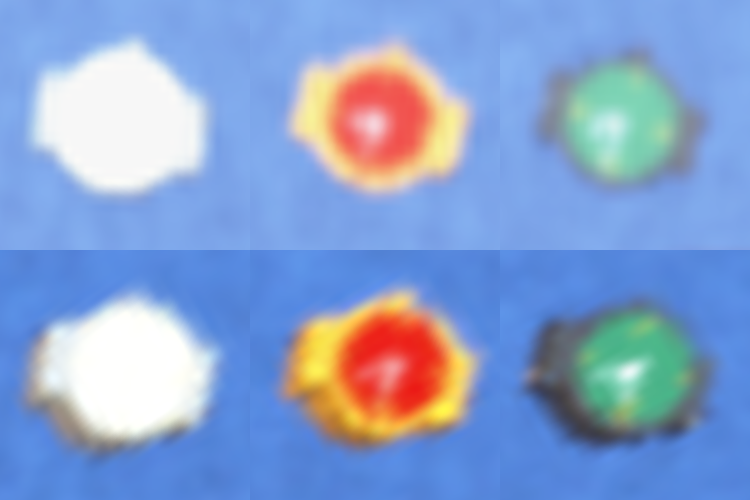

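The crops show all three watches face up, their end pieces roughly along world y. The crown is on the +x side for each.

```bash
cat > fit.py <<'E'
from h import *
from scipy.optimize import minimize
def fitwatch(d,xy,zt,bg=None):
    o,X,Y=ortho(d,xy[0]-.036,xy[0]+.036,xy[1]-.036,xy[1]+.036,zt,.5)
    lab=o.astype(float)
    edge=np.concatenate([lab[:8].reshape(-1,3),lab[-8:].reshape(-1,3),lab[:,:8].reshape(-1,3),lab[:,-8:].reshape(-1,3)])
    b=np.median(edge,0);D=np.linalg.norm(lab-b,axis=2);D=np.clip(D/60,0,1)
    def T(p):
        c,s=np.cos(p[2]),np.sin(p[2]);dx=X-p[0]/1e3;dy=Y-p[1]/1e3
        u=c*dx+s*dy;v=-s*dx+c*dy
        sd=np.minimum(np.hypot(u,v)-.019,np.maximum(abs(u)-.023,abs(v)-.010))
        return 1/(1+np.exp(np.clip(sd/.0008,-40,40)))
    best=None
    for th in np.radians([60,80,100,120]) if bg is None else bg:
        r=minimize(lambda p:((T(p)-D)**2).mean(),[xy[0]*1e3,xy[1]*1e3,th],method="Nelder-Mead",options=dict(initial_simplex=[[xy[0]*1e3,xy[1]*1e3,th],[xy[0]*1e3+4,xy[1]*1e3,th],[xy[0]*1e3,xy[1]*1e3+4,th],[xy[0]*1e3,xy[1]*1e3,th+.2]]))
        if best is None or r.fun<best.fun: best=r
    return best.x[0],best.x[1],np.degrees(best.x[2]),best.fun
def rings(d,guess,z=.012):
    out=[]
    for g in guess:
        o,X,Y=ortho(d,g[0]-.036,g[0]+.036,g[1]-.036,g[1]+.036,z,.5)
        of=o.astype(float);s=np.clip((of[...,1]+of[...,2])/2-of[...,0],0,None)
        m=s>.45*np.percentile(s,98)
        pts=np.argwhere(m).astype(np.float32)
        h=cv2.convexHull(pts)
        # circle fit on yellow pixels, robust
        x=X[m];y=Y[m]
        from scipy.optimize import least_squares
        r=least_squares(lambda p:np.hypot(x-p[0],y-p[1])-p[2],[g[0],g[1],.027],loss="soft_l1",f_scale=.0015).x
        out.append(r)
    return np.array(out)*1e3
E
python3 - <<'E'
from fit import *
np.set_printoptions(precision=2,suppress=True)
t=load("top0");s=load("side0")
for n,u,v in[("a",267,163),("b",292,196),("c",301,229)]:
    w=px2w(t,u,v,.011)
    print(n,[np.round(fitwatch(d,w,.010),2) for d in(t,s)])
g=[px2w(t,u,v,.012) for u,v in[(351,214),(373,218),(397,223)]]
for d in(t,s):
    r=rings(d,g);print(r);e=r[2]-r[0];print(np.hypot(*e[:2]),np.degrees(np.arctan2(-e[0],-e[1]))," yaw of tray = -that")
# bar & pivot
m=cv2.inRange(cv2.cvtColor(t["color"],cv2.COLOR_BGR2HSV),(170,120,80),(180,255,255))|cv2.inRange(cv2.cvtColor(t["color"],cv2.COLOR_BGR2HSV),(0,150,80),(6,255,255))
n,l,st,c=cv2.connectedComponentsWithStats(m)
for i in range(1,n):
    if st[i,4]>15:
        q=np.argwhere(l==i)[:,::-1].astype(np.float32);rr=cv2.minAreaRect(q);bx=[px2w(t,*p,.15)[:2]*1e3 for p in cv2.boxPoints(rr)]
        print(c[i],st[i,4],px2w(t,*c[i],.151)*1e3,np.array(bx).round(0).tolist())
def crop(d,x0,y0,x1,y1,k): return cv2.resize(d["color"][y0:y1,x0:x1],None,fx=k,fy=k,interpolation=cv2.INTER_CUBIC)
a=crop(t,155,145,245,250,5);b=crop(s,160,235,260,325,4)
H=max(a.shape[0],b.shape[0]);a=cv2.copyMakeBorder(a,0,H-a.shape[0],0,0,0);b=cv2.copyMakeBorder(b,0,H-b.shape[0],0,0,0);I=np.hstack([a,b])[:600,:800]
print(I.shape);cv2.imwrite("pics/ctl.png",I)
E
```

```text
a [array([691.29,  43.11,  79.85,   0.05]), array([689.87,  42.65,  85.21,   0.1 ])]
b [array([596.38, -27.02,  75.52,   0.06]), array([595.54, -27.35,  81.03,   0.11])]
c [array([502.38, -46.63,  74.61,   0.01]), array([501.47, -45.94,  76.24,   0.07])]
[[ 540.7  -187.55   29.87]
 [ 527.64 -248.91   30.14]
 [ 513.76 -311.4    29.62]]
126.74390608115698 12.271013573981115  yaw of tray = -that
[[ 542.33 -190.83   28.86]
 [ 528.92 -251.89   29.5 ]
 [ 515.18 -314.76   29.19]]
126.86711477567732 12.356704261563195  yaw of tray = -that
[110.6  194.25] 210 [593.82 437.45 151.  ] [[567.0, 463.0], [627.0, 442.0], [616.0, 416.0], [557.0, 437.0]]
[293.64 194.72] 36 [579.5  -25.87 151.  ] [[584.0, -13.0], [593.0, -25.0], [576.0, -38.0], [566.0, -26.0]]
[176.19 232.97] 162 [491.05 271.73 151.  ] [[485.0, 303.0], [503.0, 302.0], [498.0, 241.0], [479.0, 243.0]]
(525, 800, 3)
```

View pics/ctl.png

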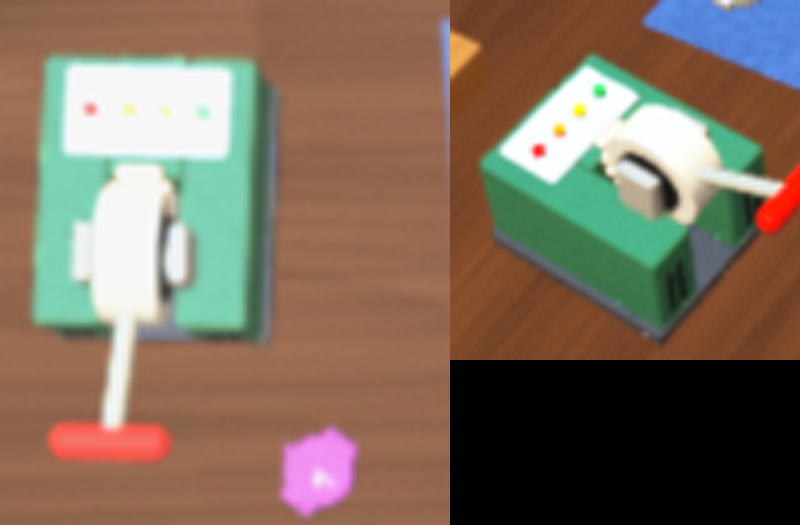

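The control crop shows the lever towards −x with the bar at about (0.491, 0.272) and turned roughly −5°. The magenta decoy stands off to the right of it. I'll start with watch a, gripping it across its flat ends so that the grasp lines it up.

```bash
python3 - <<'E'
from h import *
t=load("top0")
def med(poly,n):
    m=np.zeros((420,560),np.uint8);cv2.fillPoly(m,[np.array(poly)],1)
    z=[]
    for v,u in np.argwhere(m):
        if t["range_z"][v,u]>0: z.append(pc(t,u,v)[2])
    print(n,np.median(z)*1e3,np.mean(z)*1e3,len(z))
med([[255,185],[280,185],[280,240],[258,240]],"mat");med([[260,265],[325,265],[320,320],[260,320]],"bench");med([[325,100],[330,190],[326,240],[322,150]],"bench2")
med([[338,200],[410,210],[408,236],[338,226]],"tray");med([[200,200],[240,200],[240,225],[200,225]],"bench3")
E
python3 -m creep '[{"x":3.5,"y":5,"z":0,"twist":-0.156,"jaw":0},{"x":3.5,"y":5,"z":0,"twist":-0.156,"jaw":0},{"x":3.5,"y":5,"z":0,"twist":-0.156,"jaw":0},{"x":3.5,"y":5,"z":0,"twist":-0.156,"jaw":0},{"x":3.5,"y":5,"z":0,"twist":0,"jaw":0},{"x":3.5,"y":5,"z":0,"twist":0,"jaw":0},{"x":3.5,"y":5,"z":0,"twist":0,"jaw":0},{"x":3.5,"y":5,"z":0,"twist":0,"jaw":0},{"x":3.5,"y":5,"z":0,"twist":0,"jaw":0},{"x":3.5,"y":5,"z":0,"twist":0,"jaw":0}]'
```

```text
mat 0.12792060417976536 0.2545012933801652 1365
bench -0.5162679649994839 -0.49961924745565167 3541
bench2 -0.8483903366220957 -0.8768448155803191 677
tray 11.201621226686775 11.208985238200352 1947
bench3 0.20400150649213522 6.38686070762285 1065
time: 1.35
eef_pos: [0.632, -0.0563, 0.2221]
ee_rot: [180.0, 0.0, -9.0]
ft_force: [0.8, -0.7, 0.4]
width: 0.0871
finger_force: 0.0
```

```bash
python3 -m creep '[{"x":2.95,"y":5,"z":-1,"twist":0,"jaw":0},{"x":2.9,"y":4.93,"z":-1,"twist":0,"jaw":0},{"x":0,"y":0,"z":-5,"twist":0,"jaw":0},{"x":0,"y":0,"z":-5,"twist":0,"jaw":0},{"x":0,"y":0,"z":-5,"twist":0,"jaw":0.1},{"x":0,"y":0,"z":-2.5,"twist":0,"jaw":0.2},{"x":0,"y":0,"z":-1.3,"twist":0,"jaw":0.3},{"x":0,"y":0,"z":-0.6,"twist":0,"jaw":0.3},{"x":0,"y":0,"z":-0.4,"twist":0,"jaw":0.35},{"x":0,"y":0,"z":0,"twist":0,"jaw":0.4}]'
```

```text
time: 2.6
eef_pos: [0.6904, 0.0412, 0.0054]
ee_rot: [-180.0, -0.1, -9.0]
ft_force: [-0.2, -1.0, 0.1]
width: 0.0545
finger_force: 0.0
```

```bash
python3 -m creep '[{"x":0,"y":0.1,"z":-0.2,"twist":0,"jaw":0.4},{"x":0,"y":0,"z":0,"twist":0,"jaw":0.5},{"x":0,"y":0,"z":0,"twist":0,"jaw":0.7},{"x":0,"y":0,"z":0,"twist":0,"jaw":0.7},{"x":0,"y":0,"z":0,"twist":0,"jaw":0.7},{"x":0,"y":0,"z":0,"twist":0,"jaw":0.7},{"x":0,"y":0,"z":0.5,"twist":0,"jaw":0.7},{"x":0,"y":0,"z":1,"twist":0,"jaw":0.7},{"x":0,"y":0,"z":2,"twist":0,"jaw":0.7},{"x":0,"y":0,"z":3,"twist":0,"jaw":0.7}]'
```

```text
time: 3.85
eef_pos: [0.6893, 0.0423, 0.0684]
ee_rot: [180.0, 0.1, -9.0]
ft_force: [-0.4, 0.2, 0.4]
width: 0.0457
finger_force: 30.0
```

```bash
python3 -m creep '[{"x":-1.48,"y":-2.31,"z":1,"twist":0.152,"jaw":0.7},{"x":-1.48,"y":-2.31,"z":0,"twist":0.152,"jaw":0.7},{"x":-1.48,"y":-2.31,"z":0,"twist":0.151,"jaw":0.7},{"x":-1.48,"y":-2.31,"z":0,"twist":0.151,"jaw":0.7},{"x":-1.48,"y":-2.31,"z":0,"twist":0.151,"jaw":0.7},{"x":-1.48,"y":-2.31,"z":0,"twist":0.151,"jaw":0.7},{"x":-1.48,"y":-2.31,"z":0,"twist":0.151,"jaw":0.7},{"x":-1.48,"y":-2.31,"z":0,"twist":0.151,"jaw":0.7},{"x":-1.48,"y":-2.31,"z":-1,"twist":0.151,"jaw":0.7},{"x":-1.48,"y":-2.31,"z":-2,"twist":0.151,"jaw":0.7}]'
```

```text
time: 5.1
eef_pos: [0.543, -0.1904, 0.0496]
ee_rot: [179.7, 0.1, 77.9]
ft_force: [-0.6, 1.0, -0.4]
width: 0.0452
finger_force: 30.0
```

```bash
python3 -m creep '[{"x":0,"y":0,"z":-1.0,"twist":0,"jaw":0.7},{"x":0,"y":0,"z":-1.0,"twist":0,"jaw":0.7},{"x":0,"y":0,"z":-0.6,"twist":0,"jaw":0.7},{"x":0,"y":0,"z":-0.3,"twist":0,"jaw":0.7},{"x":0,"y":0,"z":-0.2,"twist":0,"jaw":0.7},{"x":0,"y":0,"z":0,"twist":0,"jaw":0.7},{"x":0,"y":0,"z":0,"twist":0,"jaw":0.7},{"x":0,"y":0,"z":0,"twist":0,"jaw":0.7},{"x":0,"y":0,"z":0,"twist":0,"jaw":0.7},{"x":0,"y":0,"z":0,"twist":0,"jaw":0.7}]'
```

```text
time: 6.35
eef_pos: [0.5418, -0.1888, 0.0166]
ee_rot: [180.0, 0.0, 77.6]
ft_force: [-0.3, 0.0, 0.5]
width: 0.0456
finger_force: 30.0
```

```bash
python3 -m creep '[{"x":0,"y":0,"z":-0.1,"twist":0,"jaw":0.7},{"x":0,"y":0,"z":-0.05,"twist":0,"jaw":0.7},{"x":0,"y":0,"z":-0.05,"twist":0,"jaw":0.7},{"x":0,"y":0,"z":0,"twist":0,"jaw":0.7},{"x":0,"y":0,"z":0,"twist":0,"jaw":0.7},{"x":0,"y":0,"z":0,"twist":0,"jaw":0.7},{"x":0,"y":0,"z":0,"twist":0,"jaw":0.7},{"x":0,"y":0,"z":0,"twist":0,"jaw":0.7},{"x":0,"y":0,"z":0,"twist":0,"jaw":0.7},{"x":0,"y":0,"z":0,"twist":0,"jaw":0.7}]'
```

```text
time: 7.6
eef_pos: [0.5417, -0.1888, 0.0149]
ee_rot: [-180.0, 0.0, 77.6]
ft_force: [-1.3, 0.0, 5.1]
width: 0.0455
finger_force: 30.0
```

Contact shows at about 5 N, so I release, lift and look.

```bash
python3 -m creep '[{"x":0,"y":0,"z":0,"twist":0,"jaw":0.4},{"x":0,"y":0,"z":0,"twist":0,"jaw":0.3},{"x":0,"y":0,"z":0,"twist":0,"jaw":0.25},{"x":0,"y":0,"z":1,"twist":0,"jaw":0.25},{"x":0,"y":0,"z":3,"twist":0,"jaw":0.25},{"x":0.9,"y":3.2,"z":3,"twist":-0.16,"jaw":0.25},{"x":0.9,"y":3.2,"z":0,"twist":-0.16,"jaw":0.25},{"x":0.9,"y":3.2,"z":0,"twist":-0.16,"jaw":0.25},{"x":0.9,"y":3.2,"z":0,"twist":-0.16,"jaw":0.25},{"x":0.9,"y":3.2,"z":0,"twist":-0.16,"jaw":0.25}]'
python3 - <<'E'
from plant import arm
import pickle
from fit import *
np.set_printoptions(precision=2,suppress=True)
out=[]
for n in("top","side"):
    d=arm.get_image(n);pickle.dump(d,open(n+"1.pkl","wb"))
    print(n,fitwatch(d,(.5413,-.189),.02,np.radians([-12])))
    out.append(cv2.resize(ortho(d,.46,.60,-.37,-.14,.012,.5)[0],None,fx=1.2,fy=1.2))
cv2.imwrite("pics/p1.png",np.vstack(out))
E
```

```text
time: 8.85
eef_pos: [0.5872, -0.0278, 0.0853]
ee_rot: [180.0, -0.0, 31.5]
ft_force: [0.4, -0.2, -0.0]
width: 0.065
finger_force: 0.0
top (np.float64(539.8009463615463), np.float64(-185.50100245125387), np.float64(0.8282121521770389), np.float64(0.4300042848928086))
side (np.float64(538.5625955918612), np.float64(-183.12841455454537), np.float64(-33.04848871128086), np.float64(0.45490128179130807))
```

View pics/p1.png

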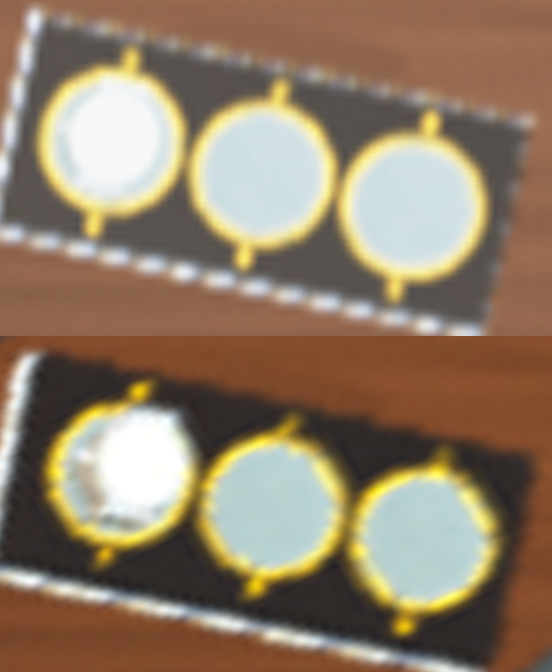

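The top picture shows watch a inside ring 1, roughly centred with its ends along the ticks. The ring interiors are light, so I'll measure its offset with a brightness mask.

```bash
cat > chk.py <<'E'
from fit import *
def chk(d,ring,zt,fn):
    """watch pose in ring; fn(bgr float image)->score 0..1 of watch-ness"""
    o,X,Y=ortho(d,ring[0]-.026,ring[0]+.026,ring[1]-.026,ring[1]+.026,zt,.5)
    D=fn(o.astype(float));w=(np.hypot(X-ring[0],Y-ring[1])<.0255)
    def T(p):
        c,s=np.cos(p[2]),np.sin(p[2]);dx=X-p[0]/1e3;dy=Y-p[1]/1e3
        u=c*dx+s*dy;v=-s*dx+c*dy
        sd=np.minimum(np.hypot(u,v)-.019,np.maximum(abs(u)-.023,abs(v)-.010))
        return 1/(1+np.exp(np.clip(sd/.0008,-40,40)))
    a,b,th=ring[0]*1e3,ring[1]*1e3,np.radians(-12)
    r=minimize(lambda p:(((T(p)-D)**2)*w).mean(),[a,b,th],method="Nelder-Mead",options=dict(initial_simplex=[[a,b,th],[a+3,b,th],[a,b+3,th],[a,b,th+.2]]))
    return r.x[0],r.x[1],np.degrees(r.x[2]),r.fun
E
python3 - <<'E'
from chk import *
t0=load("top0");t=load("top1")
g=np.array([[.5407,-.18755],[.5276,-.2489],[.5138,-.3114]])
print(rings(t,g).round(1).tolist())
o=ortho(t,g[0][0]-.036,g[0][0]+.036,g[0][1]-.036,g[0][1]+.036,.0205,1)[0];o2=ortho(t0,g[0][0]-.036,g[0][0]+.036,g[0][1]-.036,g[0][1]+.036,.012,1)[0]
print(o[36,::4].tolist());print(o2[36,::4].tolist())
print(np.round(chk(t,g[0],.0205,lambda o:np.clip((o[...,2]-215)/30,0,1)),2))
b=o2[36,36];print(b)
E
```

```text
[[541.0, -187.5, 29.8], [527.7, -249.0, 30.1], [514.3, -310.9, 29.8]]
[[80, 91, 100], [101, 179, 199], [182, 237, 241], [223, 222, 212], [236, 238, 234], [248, 248, 248], [247, 247, 247], [247, 247, 247], [247, 247, 247], [247, 247, 247], [247, 247, 247], [247, 247, 247], [247, 247, 248], [245, 245, 242], [231, 230, 219], [184, 237, 241], [95, 148, 165], [84, 133, 154]]
[[81, 84, 90], [94, 153, 172], [160, 234, 243], [226, 228, 222], [229, 224, 208], [228, 224, 208], [228, 224, 208], [228, 224, 208], [228, 224, 208], [229, 225, 209], [229, 225, 208], [229, 225, 209], [229, 226, 210], [230, 226, 210], [230, 227, 212], [209, 239, 238], [124, 191, 209], [82, 116, 134]]
[ 5.4272e+02 -1.8625e+02 -1.4370e+01  6.0000e-02]
[229 225 209]
```

```bash
python3 -m creep '[{"x":0.4,"y":0.05,"z":-1,"twist":-0.16,"jaw":0.25},{"x":0.4,"y":0,"z":-1,"twist":-0.16,"jaw":0.25},{"x":0,"y":0,"z":-1,"twist":-0.16,"jaw":0.25},{"x":0,"y":0,"z":-1,"twist":-0.16,"jaw":0.25},{"x":0,"y":0,"z":-0.5,"twist":-0.16,"jaw":0.25},{"x":0,"y":0,"z":-1.5,"twist":0,"jaw":0.25},{"x":0,"y":0,"z":-1.2,"twist":0,"jaw":0.25},{"x":0,"y":0,"z":-0.6,"twist":0,"jaw":0.25},{"x":0,"y":0,"z":-0.3,"twist":0,"jaw":0.3},{"x":0,"y":0,"z":0,"twist":0,"jaw":0.35}]'
```

```text
time: 10.2
eef_pos: [0.5948, -0.0283, 0.0034]
ee_rot: [180.0, 0.0, -14.0]
ft_force: [0.5, -1.3, -0.8]
width: 0.059
finger_force: 0.0
```

```bash
python3 -m creep '[{"x":0.05,"y":0,"z":0,"twist":0,"jaw":0.45},{"x":0,"y":0,"z":0,"twist":0,"jaw":0.7},{"x":0,"y":0,"z":0,"twist":0,"jaw":0.7},{"x":0,"y":0,"z":0,"twist":0,"jaw":0.7},{"x":0,"y":0,"z":0,"twist":0,"jaw":0.7},{"x":0,"y":0,"z":0.5,"twist":0,"jaw":0.7},{"x":0,"y":0,"z":1,"twist":0,"jaw":0.7},{"x":0,"y":0,"z":2,"twist":0,"jaw":0.7},{"x":0,"y":0,"z":3,"twist":0,"jaw":0.7},{"x":0,"y":0,"z":0,"twist":0,"jaw":0.7}]'
python3 -m creep '[{"x":-0.68,"y":-2.23,"z":0,"twist":0.16,"jaw":0.7},{"x":-0.68,"y":-2.23,"z":0,"twist":0.16,"jaw":0.7},{"x":-0.68,"y":-2.23,"z":0,"twist":0.16,"jaw":0.7},{"x":-0.68,"y":-2.23,"z":0,"twist":0.16,"jaw":0.7},{"x":-0.68,"y":-2.23,"z":0,"twist":0.16,"jaw":0.7},{"x":-0.68,"y":-2.23,"z":0,"twist":0.16,"jaw":0.7},{"x":-0.68,"y":-2.23,"z":0,"twist":0.16,"jaw":0.7},{"x":-0.68,"y":-2.23,"z":0,"twist":0.16,"jaw":0.7},{"x":-0.68,"y":-2.23,"z":-1,"twist":0.16,"jaw":0.7},{"x":-0.68,"y":-2.23,"z":-1.5,"twist":0.16,"jaw":0.7}]'
```

```text
time: 11.45
eef_pos: [0.5972, -0.0287, 0.0711]
ee_rot: [-180.0, -0.3, -14.0]
ft_force: [0.6, 0.2, -1.1]
width: 0.0452
finger_force: 30.0
time: 12.7
eef_pos: [0.5269, -0.2519, 0.0429]
ee_rot: [-180.0, -0.0, 77.9]
ft_force: [0.6, -0.1, 0.1]
width: 0.0452
finger_force: 30.0
```

```bash
python3 -m creep '[{"x":0,"y":0,"z":-1.0,"twist":0,"jaw":0.7},{"x":0,"y":0,"z":-0.8,"twist":0,"jaw":0.7},{"x":0,"y":0,"z":-0.5,"twist":0,"jaw":0.7},{"x":0,"y":0,"z":-0.25,"twist":0,"jaw":0.7},{"x":0,"y":0,"z":-0.15,"twist":0,"jaw":0.7},{"x":0,"y":0,"z":-0.1,"twist":0,"jaw":0.7},{"x":0,"y":0,"z":-0.05,"twist":0,"jaw":0.7},{"x":0,"y":0,"z":0,"twist":0,"jaw":0.7},{"x":0,"y":0,"z":0,"twist":0,"jaw":0.7},{"x":0,"y":0,"z":0,"twist":0,"jaw":0.7}]'
```

```text
time: 13.95
eef_pos: [0.5275, -0.2512, 0.0159]
ee_rot: [180.0, -0.0, 77.6]
ft_force: [0.5, 1.7, 6.3]
width: 0.0454
finger_force: 30.0
```

```bash
python3 -m creep '[{"x":0,"y":0,"z":0,"twist":0,"jaw":0.4},{"x":0,"y":0,"z":0,"twist":0,"jaw":0.3},{"x":0,"y":0,"z":0,"twist":0,"jaw":0.25},{"x":0,"y":0,"z":1,"twist":0,"jaw":0.25},{"x":0,"y":0,"z":3,"twist":0,"jaw":0.25},{"x":-0.52,"y":4.1,"z":3,"twist":-0.162,"jaw":0.25},{"x":-0.52,"y":4.1,"z":0,"twist":-0.162,"jaw":0.25},{"x":-0.52,"y":4.1,"z":0,"twist":-0.162,"jaw":0.25},{"x":-0.52,"y":4.1,"z":0,"twist":-0.162,"jaw":0.25},{"x":-0.52,"y":4.02,"z":0,"twist":-0.162,"jaw":0.25}]'
python3 -m creep '[{"x":0,"y":0,"z":-1,"twist":-0.162,"jaw":0.25},{"x":0,"y":0,"z":-1,"twist":-0.162,"jaw":0.25},{"x":0,"y":0,"z":-1,"twist":-0.162,"jaw":0.25},{"x":0,"y":0,"z":-1,"twist":-0.162,"jaw":0.25},{"x":0,"y":0,"z":-0.6,"twist":-0.16,"jaw":0.25},{"x":0,"y":0,"z":-1.5,"twist":0,"jaw":0.25},{"x":0,"y":0,"z":-1.1,"twist":0,"jaw":0.25},{"x":0,"y":0,"z":-0.6,"twist":0,"jaw":0.25},{"x":0,"y":0,"z":-0.3,"twist":0,"jaw":0.3},{"x":0,"y":0,"z":0,"twist":0,"jaw":0.35}]'
```

```text
time: 15.2
eef_pos: [0.5014, -0.046, 0.0858]
ee_rot: [179.9, -0.0, 30.9]
ft_force: [-0.1, 0.2, -0.3]
width: 0.0653
finger_force: 0.0
time: 16.45
eef_pos: [0.5012, -0.0471, 0.0039]
ee_rot: [-180.0, 0.0, -15.1]
ft_force: [0.1, 0.1, 0.3]
width: 0.0586
finger_force: 0.0
```

```bash
python3 -m creep '[{"x":0,"y":0,"z":0,"twist":0,"jaw":0.45},{"x":0,"y":0,"z":0,"twist":0,"jaw":0.7},{"x":0,"y":0,"z":0,"twist":0,"jaw":0.7},{"x":0,"y":0,"z":0,"twist":0,"jaw":0.7},{"x":0,"y":0,"z":0,"twist":0,"jaw":0.7},{"x":0,"y":0,"z":0.5,"twist":0,"jaw":0.7},{"x":0,"y":0,"z":1,"twist":0,"jaw":0.7},{"x":0,"y":0,"z":2,"twist":0,"jaw":0.7},{"x":0,"y":0,"z":3,"twist":0,"jaw":0.7},{"x":0,"y":0,"z":0,"twist":0,"jaw":0.7}]'
python3 - <<'E'
from plant import arm
from chk import *
d=arm.get_image("top");pickle.dump(d,open("top2.pkl","wb"))
g=np.array([[.5410,-.1875],[.5276,-.2490],[.5141,-.3111]])
print(rings(d,g).round(1).tolist())
print(np.round(chk(d,g[0],.0205,lambda o:np.clip((o[...,2]-215)/30,0,1)),2))
print(np.round(chk(d,g[1],.0205,lambda o:np.clip((o[...,2]-o[...,0]+10)/50,0,1)),2))
o=ortho(d,g[1][0]-.036,g[1][0]+.036,g[1][1]-.036,g[1][1]+.036,.02,1)[0];print(o[36,::4].tolist())
E
```

```text
time: 17.7
eef_pos: [0.5028, -0.0475, 0.0712]
ee_rot: [180.0, -0.3, -15.1]
ft_force: [1.2, 0.4, -0.4]
width: 0.045
finger_force: 30.0
[[541.0, -187.5, 29.8], [527.3, -250.0, 25.2], [514.4, -310.8, 29.9]]
[ 5.4289e+02 -1.8628e+02 -1.4330e+01  6.0000e-02]
[ 5.2775e+02 -2.4779e+02 -1.1960e+01  1.1000e-01]
[[94, 153, 175], [92, 152, 177], [164, 235, 245], [206, 223, 222], [167, 222, 237], [122, 194, 245], [94, 128, 243], [80, 89, 240], [102, 103, 241], [178, 172, 244], [145, 141, 243], [105, 107, 241], [95, 120, 242], [151, 199, 243], [218, 227, 223], [204, 240, 243], [112, 194, 218], [82, 115, 132]]
```

```bash
python3 -m creep '[{"x":0.12,"y":-2.67,"z":0,"twist":0.162,"jaw":0.7},{"x":0.12,"y":-2.67,"z":0,"twist":0.162,"jaw":0.7},{"x":0.12,"y":-2.67,"z":0,"twist":0.162,"jaw":0.7},{"x":0.12,"y":-2.67,"z":0,"twist":0.162,"jaw":0.7},{"x":0.12,"y":-2.67,"z":0,"twist":0.162,"jaw":0.7},{"x":0.12,"y":-2.67,"z":0,"twist":0.162,"jaw":0.7},{"x":0.12,"y":-2.67,"z":0,"twist":0.162,"jaw":0.7},{"x":0.12,"y":-2.67,"z":0,"twist":0.162,"jaw":0.7},{"x":0.12,"y":-2.67,"z":-1,"twist":0.162,"jaw":0.7},{"x":0.12,"y":-2.67,"z":-1.5,"twist":0.161,"jaw":0.7}]'
python3 -m creep '[{"x":0,"y":0,"z":-1.0,"twist":0,"jaw":0.7},{"x":0,"y":0,"z":-0.8,"twist":0,"jaw":0.7},{"x":0,"y":0,"z":-0.5,"twist":0,"jaw":0.7},{"x":0,"y":0,"z":-0.25,"twist":0,"jaw":0.7},{"x":0,"y":0,"z":-0.15,"twist":0,"jaw":0.7},{"x":0,"y":0,"z":-0.1,"twist":0,"jaw":0.7},{"x":0,"y":0,"z":-0.05,"twist":0,"jaw":0.7},{"x":0,"y":0,"z":0,"twist":0,"jaw":0.7},{"x":0,"y":0,"z":0,"twist":0,"jaw":0.7},{"x":0,"y":0,"z":0,"twist":0,"jaw":0.7}]'
```

```text
time: 19.0
eef_pos: [0.5128, -0.3146, 0.0428]
ee_rot: [-179.9, -0.0, 78.0]
ft_force: [0.1, -0.6, -1.7]
width: 0.0452
finger_force: 30.0
time: 20.25
eef_pos: [0.5135, -0.314, 0.0163]
ee_rot: [180.0, 0.0, 77.7]
ft_force: [-0.3, 1.3, 5.8]
width: 0.0453
finger_force: 30.0
```

```bash
python3 -m creep '[{"x":0,"y":0,"z":0,"twist":0,"jaw":0.4},{"x":0,"y":0,"z":0,"twist":0,"jaw":0.3},{"x":0,"y":0,"z":0,"twist":0,"jaw":0.25},{"x":0,"y":0,"z":1,"twist":0,"jaw":0.25},{"x":0,"y":0,"z":4,"twist":0,"jaw":0.25},{"x":-0.7,"y":4,"z":4,"twist":-0.16,"jaw":0.25},{"x":-0.7,"y":5,"z":3,"twist":-0.16,"jaw":0.25},{"x":-0.7,"y":5,"z":3,"twist":-0.16,"jaw":0.25},{"x":-0.7,"y":5,"z":3,"twist":-0.16,"jaw":0.25},{"x":-0.7,"y":5,"z":2,"twist":-0.16,"jaw":0.25}]'
python3 - <<'E'
from plant import arm
from chk import *
d=arm.get_image("top");pickle.dump(d,open("top3.pkl","wb"));s=arm.get_image("side");pickle.dump(s,open("side3.pkl","wb"))
g=np.array([[.5410,-.1875],[.5276,-.2490],[.5142,-.3110]])
print(rings(d,g).round(1).tolist())
print(np.round(chk(d,g[0],.0205,lambda o:np.clip((o[...,2]-215)/30,0,1)),2))
print(np.round(chk(d,g[1],.0205,lambda o:np.clip((o[...,2]-o[...,0]+10)/50,0,1)),2))
print(np.round(chk(d,g[2],.0205,lambda o:np.clip((205-o[...,2])/60,0,1)),2))
for n,d0,z in(("top",load("top0"),.153),("side",load("side0"),.147)):
    h=cv2.cvtColor(d0["color"],cv2.COLOR_BGR2HSV);m=cv2.inRange(h,(172,120,80),(180,255,255))|cv2.inRange(h,(0,170,80),(6,255,255))
    k,l,st,c=cv2.connectedComponentsWithStats(m)
    for i in range(1,k):
        w=px2w(d0,*c[i],z)
        if st[i,4]>40 and abs(w[0]-.49)<.05 and abs(w[1]-.27)<.06: print(n,w*1e3,st[i,4])
out=[cv2.resize(ortho(q,.46,.60,-.37,-.14,.0155,.5)[0],None,fx=1.2,fy=1.2) for q in(d,s)]
cv2.imwrite("pics/p3.png",np.vstack(out))
E
```

```text
time: 21.5
eef_pos: [0.4784, -0.0728, 0.2176]
ee_rot: [179.9, -0.1, 31.5]
ft_force: [0.9, -0.5, 0.0]
width: 0.0654
finger_force: 0.0
[[521.1, -160.5, 61.6], [526.2, -255.0, 23.3], [514.4, -310.8, 29.7]]
[ 571.65 -220.79  -49.21    0.  ]
[ 5.2773e+02 -2.4779e+02 -1.1950e+01  1.0000e-01]
[ 5.1324e+02 -3.0908e+02 -1.4300e+01  3.0000e-02]
top [487.32173651 266.34048834 153.        ] 52
side [490.89989097 270.02179968 147.        ] 170
```

View pics/p3.png

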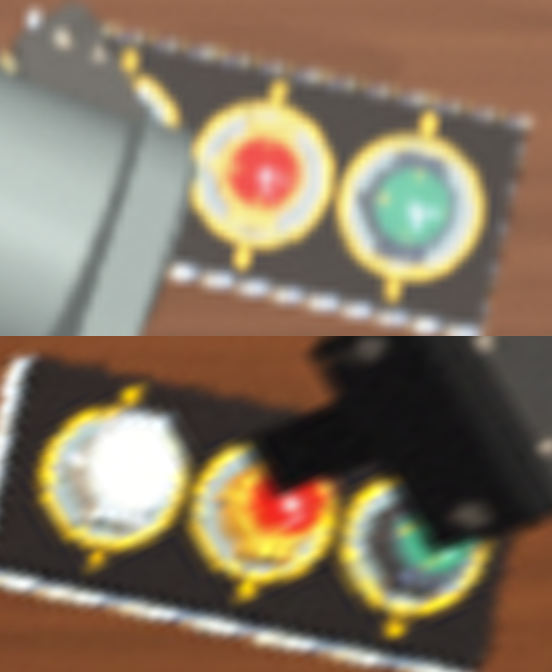

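All three watches are seated: red and green look centred in the top view, and the side view shows white in ring 1. Their ends follow the ticks, and the measured offsets are about 2 mm or less. I go on to the bar at about (0.4905, 0.270), top at z 0.153.

```bash
python3 -m creep '[{"x":0.15,"y":4.9,"z":0,"twist":-0.161,"jaw":0.6},{"x":0.15,"y":4.9,"z":0,"twist":-0.161,"jaw":0.8},{"x":0.15,"y":4.9,"z":0,"twist":-0.161,"jaw":1},{"x":0.15,"y":4.9,"z":0,"twist":-0.161,"jaw":1},{"x":0.15,"y":4.9,"z":0,"twist":0,"jaw":1},{"x":0.15,"y":4.9,"z":0,"twist":0,"jaw":1},{"x":0.1,"y":4.9,"z":0,"twist":0,"jaw":1},{"x":0,"y":0.1,"z":-2,"twist":0,"jaw":1},{"x":0,"y":0,"z":-2,"twist":0,"jaw":1},{"x":0,"y":0,"z":-0.5,"twist":0,"jaw":1}]'
python3 - <<'E'
from plant import arm
from h import *
d=arm.get_image("side");t=arm.get_image("top")
a=cv2.resize(d["color"][200:330,150:310],None,fx=2.5,fy=2.5,interpolation=cv2.INTER_CUBIC)
b=cv2.resize(t["color"][140:270,130:290],None,fx=2.5,fy=2.5,interpolation=cv2.INTER_CUBIC)
cv2.imwrite("pics/d1.png",np.hstack([a,b]))
E
```

```text
time: 22.85
eef_pos: [0.4878, 0.2692, 0.1693]
ee_rot: [179.9, 0.1, -5.0]
ft_force: [-0.2, -0.3, 0.1]
width: 0.0002
finger_force: 0.0
```

View pics/d1.png

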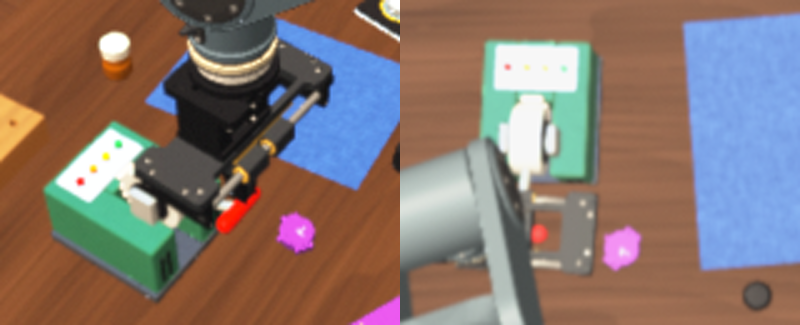

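The side view shows the closed fingers above the red bar, and the body clears the dial. I press along the bar's arc.

```bash
python3 -m creep '[{"x":0,"y":0,"z":-0.8,"twist":0,"jaw":1},{"x":0,"y":0,"z":-0.5,"twist":0,"jaw":1},{"x":0,"y":0,"z":-0.4,"twist":0,"jaw":1},{"x":-0.15,"y":0,"z":-0.5,"twist":0,"jaw":1},{"x":-0.15,"y":0,"z":-0.5,"twist":0,"jaw":1},{"x":-0.15,"y":0,"z":-0.5,"twist":0,"jaw":1},{"x":-0.1,"y":0,"z":-0.5,"twist":0,"jaw":1},{"x":-0.1,"y":0,"z":-0.5,"twist":0,"jaw":1},{"x":-0.1,"y":0,"z":-0.5,"twist":0,"jaw":1},{"x":-0.05,"y":0,"z":-0.5,"twist":0,"jaw":1}]'
```

```text
time: 24.2
eef_pos: [0.4774, 0.2702, 0.1187]
ee_rot: [180.0, 0.3, -5.1]
ft_force: [-5.2, 1.8, 8.4]
width: 0.001
finger_force: 4.3
```

```bash
python3 -m creep '[{"x":0,"y":0,"z":-0.6,"twist":0,"jaw":1},{"x":0,"y":0,"z":-0.6,"twist":0,"jaw":1},{"x":0.05,"y":0,"z":-0.6,"twist":0,"jaw":1},{"x":0.1,"y":0,"z":-0.6,"twist":0,"jaw":1},{"x":0.1,"y":0,"z":-0.6,"twist":0,"jaw":1},{"x":0.15,"y":0,"z":-0.6,"twist":0,"jaw":1},{"x":0.15,"y":0,"z":-0.5,"twist":0,"jaw":1},{"x":0.15,"y":0,"z":-0.4,"twist":0,"jaw":1},{"x":0,"y":0,"z":0,"twist":0,"jaw":1},{"x":0,"y":0,"z":0,"twist":0,"jaw":1}]'
```

```text
time: 25.45
eef_pos: [0.4846, 0.2696, 0.0735]
ee_rot: [179.9, 0.3, -5.0]
ft_force: [-4.9, -0.6, 4.6]
width: 0.0003
finger_force: 2.6
```

```bash
python3 -m creep '[{"x":0.1,"y":0,"z":-0.3,"twist":0,"jaw":1},{"x":0.1,"y":0,"z":-0.3,"twist":0,"jaw":1},{"x":0.1,"y":0,"z":-0.3,"twist":0,"jaw":1},{"x":0.05,"y":0,"z":-0.15,"twist":0,"jaw":1},{"x":0,"y":0,"z":0,"twist":0,"jaw":1},{"x":0,"y":0,"z":0,"twist":0,"jaw":1},{"x":0,"y":0,"z":0,"twist":0,"jaw":1},{"x":0,"y":0,"z":0,"twist":0,"jaw":1},{"x":0,"y":0,"z":0,"twist":0,"jaw":1},{"x":0,"y":0,"z":0,"twist":0,"jaw":1}]'
python3 - <<'E'
from plant import arm
from h import *
d=arm.get_image("side");t=arm.get_image("top")
pickle.dump(d,open("side5.pkl","wb"))
a=cv2.resize(d["color"][230:330,170:300],None,fx=3,fy=3,interpolation=cv2.INTER_CUBIC)
b=cv2.resize(t["color"][150:250,280:420],None,fx=2.8,fy=3,interpolation=cv2.INTER_CUBIC)
cv2.imwrite("pics/d2.png",np.hstack([a,b]))
h=cv2.cvtColor(d["color"],cv2.COLOR_BGR2HSV);m=cv2.inRange(h,(172,120,60),(180,255,255))|cv2.inRange(h,(0,170,60),(6,255,255))
k,l,st,c=cv2.connectedComponentsWithStats(m)
for i in range(1,k):
    if st[i,4]>15: print(c[i],st[i,4],px2w(d,*c[i],.057))
print(proj(d,[[.4905,.27,.055],[.4905,.24,.055],[.4905,.30,.055],[.4905,.27,.065]]))
E
```

```text
time: 26.7
eef_pos: [0.488, 0.2695, 0.0633]
ee_rot: [179.9, 0.3, -5.0]
ft_force: [-5.8, -1.2, 7.2]
width: 0.0003
finger_force: 3.5
[322.91666667 190.        ] 24 [ 0.5155519  -0.21544667  0.057     ]
[242.91044776 309.7761194 ] 67 [0.49021327 0.28590645 0.057     ]
[156.96794872 356.15384615] 312 [0.59000545 0.49193278 0.057     ]
[[246.32813561 305.52237754]
 [252.74884983 296.93795323]
 [239.70487361 314.37230309]
 [246.20354143 303.22214768]]
```

View pics/d2.png

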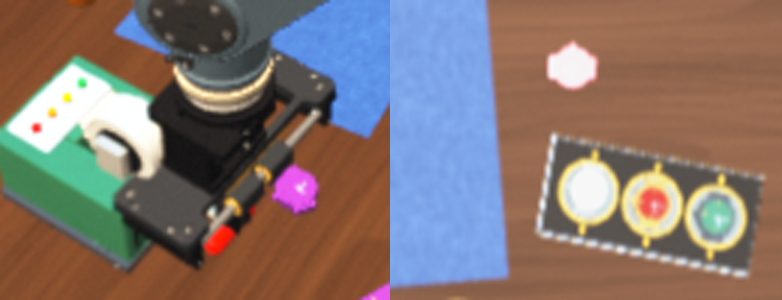

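The side view shows the bar held down at (243,310), on the line computed for a bar height of 55 mm (third click). The top view shows all three watches in their rings.

```bash
python3 -c "
from plant import arm
print(arm.job_done())"
```

```text
the job is handed in; nothing more can be done
None
```

I handed the job in at about 27 s, with the three watches face up in their rings, offsets measured at about 2 mm or less, and the dial bar still held at about 55 mm, the third click; no verdict came back.

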